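Shut and bolt the specimen transport case

TASK

The hatch in the top of the grey specimen transport case stands ajar and its barrel bolt is drawn back. Push the hatch fully shut, then push the bolt's red knob along its slot towards the hatch until the bolt is fully home, and finally push the knob over sideways through the notch at the end of the slot until it lies down flat, locking the bolt. Work by pushing only: do not pinch or force the knob, do not lift the hatch any higher, and leave all the other things, on the case and on the desk, where they stand.

Things in the scene. Friction and masses are not known exactly. Their poses are not given: they have to be found in the camera images.
- case: Grey transport case with aluminium edges, heavy and fixed on the desk, 340 mm (its x) by 360 mm (its y) by 150 mm high. Origin: centre of its underside; z up; its -x side faces the robot, give or take its yaw. The near 120 mm of the top (x -170 to -50) is a fixed deck, at z = 150, that carries the barrel bolt along the line y = 0; behind it the top is the hatch.
- hatch (a joint): Hatch angle in rad: 0 shut (flush with the deck), growing as the free edge rises. It starts between about 0.14 and 0.34. The hinge is stiff with friction (0.8 N m): the hatch stays where it is left; 1 to 3 N pressed down near the free edge shuts it. Hinged along its far edge, at x = 158, z = 150 of the case.
- hatch_edge (a point): Middle of the hatch's free edge, on its upper face; shut, at x = -47, y = 0, z = 150 mm of the case. Plywood board 205 mm (case x) by 296 (case y), 12 thick. On it, 12 to 30 mm behind this point, stands the steel keeper arch for the rod (27 mm wide, 29 high, on a 56 mm wide plate); the rest is bare but for hinge leaves at the far edge.
- bolt (a joint): Travel of the bolt rod in m along +x of the case, towards the hatch: 0 drawn back, 0.055 fully home, rod through the keeper (end of the slot, where the notch is). Starts between 0 and 0.012. About 3 N of friction; stays where it is left. Shot while the hatch is ajar, the 16 mm rod gets under the hatch and keeps it from shutting.
- handle (a joint): Turn of the knob and its pin about the rod's axis in rad: 0 upright in the slot, growing as the knob is pushed over to the case's -y side, 1.5 lying flat in the notch (the stop). It can turn past the slot's play only when the bolt is within about 1.5 mm of home. Light friction (0.035 N m, about 0.6 N at the knob): stays where it is left.
- knob (a point): Centre of the red ball knob, 20 mm in diameter, on an 8 mm thick steel pin that stands out from the rod; the centre is 55 mm from the rod's axis. Upright, the centre is 70 mm above the deck, at y = 0 and x = -135 + the bolt's travel (mm) of the case; about 33 mm of bare pin show above the tube. It moves at 3 to 5 N; over 36 N is forcing it.
- slot_end (a point): Fixed point on the rod's axis under the far end of the slot, where the notch is: x = -80, y = 0, z = 165 mm of the case (15 above the deck). The slotted steel tube is 23 mm across, from x = -155 to -60; the slot along its top keeps the pin upright (0.2 rad of play, 0.4 if pressed hard) from x = -135 to -80. The tube's end collars rise 12 mm above this point. Base plate 112 by 52 mm, 3 thick.
- notch (a point): Fixed point on the case where the centre of the red knob lies when the bolt is home and the knob is turned fully flat: x = -80, y = -55, z = 165 mm of the case, 15 above the deck. The notch is 12 mm wide, opens from the slot's far end to the -y side only and runs down that side of the tube.
- jar_large_mid (a point): Glass specimen jar, 90 mm across and 150 mm high, standing on the desk; point at its centre, half-way up. Leave alone.
- jar_small_mid (a point): Glass specimen jar, 68 mm across and 110 mm high, on the desk; point at its centre, half-way up. Leave alone.
- specimen_box_mid (a point): Clear specimen box 100 by 140 by 50 mm on the desk; its centre. Leave alone.
- pill_box_mid (a point): Small clear specimen box 40 by 50 by 24 mm standing on the case's deck at one end of it, to the side of the bolt; its centre. Leave alone.
- vial_mid (a point): Small glass vial with black cap, 25 mm across and 52 mm high, standing on the case's deck at the other end; its centre. Leave alone.
- caliper: Steel caliper 200 mm long, lying on the desk; origin at the middle of its bar, on the desk. Leave alone.
- mouse: Black computer mouse, 105 by 62 by 36 mm, on the desk; origin on the desk under its centre. Leave alone.

How it is judged:
By the outcome, as a careful person would: the job done as asked, in the order asked, and still so for the second after the job is handed in, with the robot touching nothing.
It also fails if it takes over 54 s, if anything falls off the work surface, if the arm or the gripper's body presses on something with over 40 N, if the wrist force passes 120 N, or if a joint passes its speed limit or range.

ROBOT

A 7-joint arm with a two-finger parallel gripper is mounted at the origin on the work surface. World frame = base frame: x ahead of the robot, y to its left, z up, the work surface at z = 0. Lengths are in m, angles in rad, forces in N, time in s.
With the tool pointing down it reaches from about 0.425 to 0.875 m from the base axis. Payload 4.7 kg.
Tool frame: the origin (TCP) lies midway between the tips of the shut fingers; the grasp point (between the pads) lies 19 mm behind it; y points along the fingers, z is the direction in which the jaws open and shut, and the axes are right-handed (so a half turn about y gives the same grasp; the last joint's range is limited). The gripper opens to 85 mm and grips with 20 to 120 N. Pads are 22 mm wide; open, the fingers measure 114 mm over their backs; the gripper's body (76 mm by 85 mm) begins 54 mm behind the grasp point. The pads swing forward as they close: fully open they stand 13 mm farther back than shut.
Start: joints at [1.129, 0.321, -0.07, 1.45, 0.023, 1.371, -0.057], TCP at [0.286, -0.584, 0.194] pointing down, gripper open.
Joint ranges: [-2.86, 2.86], [-0.3, 2.09], [-1.38, 1.24], [0.06, 2.45], [-1.56, 4.7], [0.09, 2.05], [-2.69, 2.69]. Speed limits (rad/s): [2.57, 2.57, 3.14, 3.14, 3.14, 3.14, 3.14].

INTERFACE

Orientations are given as a unit quaternion [w, x, y, z].
In Python, from cell import bot gives the robot as it stands.
- The arm moves only by the shell command python3 -m inch 'ROWS' [OPENING] [FORCE]. ROWS is JSON, a list that holds one entry, the list of rows, each a list of 4 numbers: the shift along the world's x, y, z in units of 30 mm (1.0 is 30 mm), then the turn about the world's z in degrees. In form: [[[x, y, z, turn], ...]]. A call has 1 to 5 rows; each row shifts and turns the pose as measured when the row begins; what a row does not reach is not made up. A row lasts 1/8 s, in which the tool goes at most 62.5 mm and 10.7 degrees, less where a joint would pass 70% of its speed; a pose out of reach is approached as far as the arm can. A call is refused whole if a number of a shift passes 1 or a number of a turn 10.7, either way. A call with a gripper value outside its range is refused whole. OPENING is the closure, from 0 (fully open) to 1 (shut), set as the call begins (- or left out, the last holds). The fingers move at their own pace and stop on an object; FORCE is the grip in N (left out, the last holds). Time passes only in rows, so rows that do not move let the fingers close. It gives the time, the measured TCP pose, the force and the opening at its end, in the units of the state.
- bot.read_state(): the state, without advancing time (a new reading comes with each control period).
- bot.read_camera(name): name is "side" or "top"; returns the picture (384x512x3 uint8, red, green, blue); there is no depth.
- bot.get_calibration(name): a dict with "camera_matrix" (3x3 intrinsics, pixels), "distortion" ([k1, k2, p1, p2, k3] as OpenCV has them; the pictures are not rectified), "R" (3x3) and "t" (3): a world point X has camera coordinates R X + t. Camera axes: x right, y down, z forward; pixel columns grow to the right and rows downward; lengths in m; the calibration is good to about 2 mm. A picture is of the moment at which its call begins. get_calibration takes no time and is no camera call.
- bot.finish_job(): hands the job in, once; it reports no verdict.
The state is a dict: "time": time; "qpos": joint angles; "dq": joint speeds; "tau": joint torques, N m; "position": TCP position; "ee_rot": TCP orientation; "contact_force": force on the tool from outside, world axes, zero at the start; "wrist_torque": the same for the moment, N m; "gripper_width": finger opening in m.
Only numpy, scipy, OpenCV 4.12 (cv2) and the standard library are available. Lean on these libraries where they do the work, as an engineer would, in place of code of your own. Each camera call takes 0.05 s, during which the arm holds its last target. There are 200 camera calls.

## Working session

There is one attempt and no reset: what is moved stays moved. The work goes in short steps, Python scripts to look and compute and a shell command to move; the robot and the scene stay as the last step left them, time stands still between calls to the robot, and variables do not carry over. Pictures are saved under pics/ and viewed, about 8 in all and at most 12, crops included, and the job is handed in when it is done.

```bash
ls; mkdir -p pics
python3 - <<'E'
from cell import bot
import cv2,numpy as np
s=bot.read_state(); print(s)
for n in("side","top"):
    im=bot.read_camera(n); cv2.imwrite(f"pics/{n}0.png",im[:,:,::-1])
    c=bot.get_calibration(n); print(n,c)
E
```

```text
pics
{'time': 0.0, 'qpos': array([ 1.1290916 ,  0.32181608, -0.07010437,  1.45167643,  0.02261258,
        1.37079907, -0.05691293]), 'dq': array([ 0.00249498,  0.00092544,  0.00131406, -0.00066192,  0.00131576,
       -0.00094441,  0.00086346]), 'tau': array([ 3.23358818e-04, -4.93575561e+01, -3.82426484e-01, -3.14326644e+01,
        1.29024556e-02,  1.15833554e-02, -5.93144648e-06]), 'position': array([ 0.28581038, -0.58311086,  0.1926275 ]), 'ee_rot': array([ 0.1595846 , -0.1599618 ,  0.68946829, -0.68817037]), 'contact_force': array([-0.72748919,  0.47716376, -0.05910688]), 'wrist_torque': array([-0.03454621,  0.04047774, -0.04669434]), 'gripper_width': 0.08530085621562924}
side {'camera_matrix': array([[409.85702151,   0.        , 255.77115356],
       [  0.        , 409.85702151, 185.70093681],
       [  0.        ,   0.        ,   1.        ]]), 'distortion': array([-0.12666632,  0.        ,  0.        ,  0.        ,  0.        ]), 'R': array([[-0.72645461, -0.68687372,  0.0216379 ],
       [-0.42508866,  0.4243987 , -0.7994907 ],
       [ 0.53996605, -0.58999173, -0.60028862]]), 't': array([0.39849506, 0.35222294, 0.96721233])}
top {'camera_matrix': array([[352.24345049,   0.        , 257.53406691],
       [  0.        , 352.24345049, 188.9896853 ],
       [  0.        ,   0.        ,   1.        ]]), 'distortion': array([-0.0686877,  0.       ,  0.       ,  0.       ,  0.       ]), 'R': array([[-0.01650643, -0.99977367, -0.01342159],
       [-0.98543741,  0.01853883, -0.16902492],
       [ 0.16923548,  0.01043614, -0.98552039]]), 't': array([0.01120291, 0.59871304, 1.10452375])}
```

Run:
```python
import cv2,numpy as np
for n in("side","top"):
    im=cv2.imread(f"pics/{n}0.png"); cv2.imwrite(f"pics/{n}0b.png",cv2.resize(im,(768,576),interpolation=cv2.INTER_CUBIC))
```

```text
(no output)
```

View pics/side0b.png

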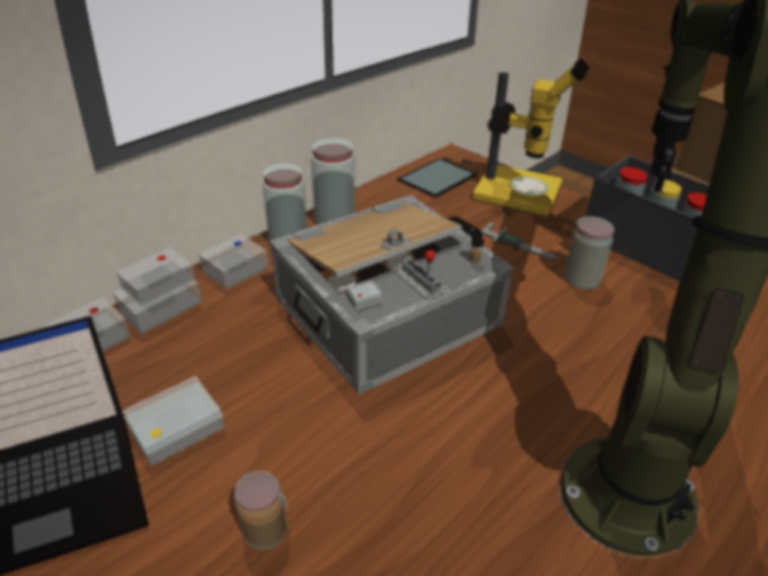

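View pics/top0b.png

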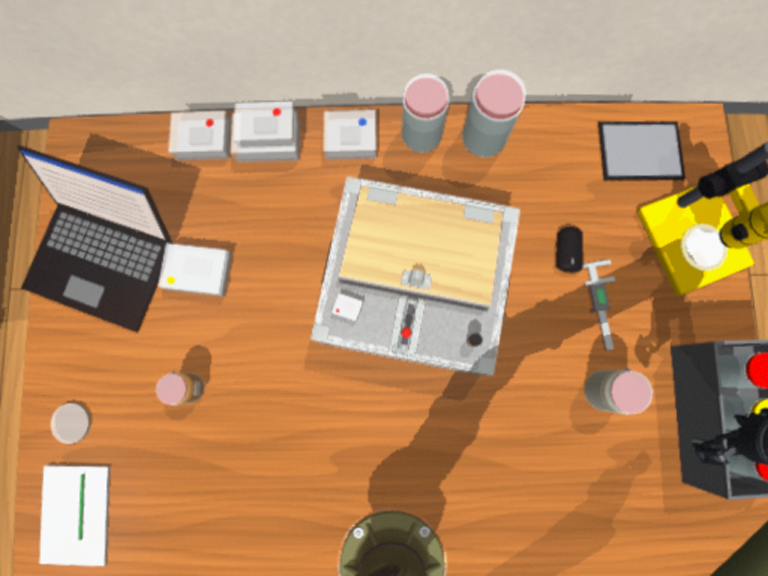

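```bash
cat > h.py <<'E'
from cell import bot
import cv2,numpy as np
from scipy.optimize import least_squares
C={n:bot.get_calibration(n) for n in("side","top")}
def proj(n,P):
    c=C[n]; return cv2.projectPoints(np.atleast_2d(P).astype(float),cv2.Rodrigues(c["R"])[0],c["t"],c["camera_matrix"],c["distortion"])[0][:,0]
def case2w(p,P):  # p=x,y,yaw ; P in mm
    P=np.atleast_2d(P)/1000.; c,s=np.cos(p[2]),np.sin(p[2])
    return np.c_[p[0]+c*P[:,0]-s*P[:,1],p[1]+s*P[:,0]+c*P[:,1],P[:,2]]
def hatch(a,u,y,h=0): # u = distance from hinge
    return [158-u*np.cos(a)+h*-np.sin(a),y,150+u*np.sin(a)+h*np.cos(a)]
def red(im,box):
    x0,y0,x1,y1=box; r=im[y0:y1,x0:x1].astype(int)
    m=(r[...,0]>120)&(r[...,1]<80)&(r[...,2]<80); ys,xs=np.nonzero(m); return xs.mean()+x0,ys.mean()+y0,m.sum()
E
cat > fit.py <<'E'
from h import *
I={n:cv2.imread(f"pics/{n}0.png")[:,:,::-1] for n in C}
kt=red(I["top"],(255,205,290,240)); ks=red(I["side"],(270,155,305,185)); print(kt,ks)
s=2/3
top=[(350,180),(519,209),(314,340),(494,372)]; side=[(275,240),(412,202),(362,335),(508,265)]
cor=[[170,180,150],[170,-180,150],[-170,180,150],[-170,-180,150]]
def model(p):
    W=case2w(p,cor+[hatch(p[3],205,148),hatch(p[3],205,-148),[-135+p[4],0,220]])
    return np.r_[proj("top",W),proj("side",W)]
obs=np.r_[np.array(top+[(340,277),(490,304)])*s,[kt[:2]],np.array(side+[(337,270),(462,235)])*s,[ks[:2]]]
w=np.ones(14);w[[6,13]]=3
f=least_squares(lambda p:((model(p)-obs)*w[:,None]).ravel(),[.6,0,-.17,.2,5],loss="soft_l1")
print(f.x); print(np.round(model(f.x)-obs,1))
np.save("p.npy",f.x)
E
python3 fit.py
```

```text
(np.float64(270.4117647058824), np.float64(221.1764705882353), np.int64(34)) (np.float64(286.85714285714283), np.float64(169.33333333333334), np.int64(21))
[ 0.6010158  -0.06615141 -0.20687032  0.19015236  9.93878706]
[[-1.2 -1. ]
 [ 0.7  0.4]
 [-0.4  0. ]
 [ 0.2  1.9]
 [ 0.3  0.2]
 [ 1.4  1.2]
 [ 2.   0.2]
 [-2.9  0.7]
 [-1.4 -4.8]
 [-1.4 -1.1]
 [ 2.8  0.7]
 [-0.1  1.4]
 [-1.  -6.4]
 [-0.5  0.1]]
```

```bash
cat > ov.py <<'E'
import sys
from h import *
def overlay(ims,p,out):
    tiles=[]
    for n,(x0,y0,x1,y1) in (("top",(195,105,365,265)),("side",(170,115,350,265))):
        k=4 if n=="x" else 3.5
        im=cv2.resize(np.ascontiguousarray(ims[n][y0:y1,x0:x1,::-1]),(600,540) if 0 else (395,int(395*(y1-y0)/(x1-x0))),interpolation=cv2.INTER_CUBIC)
        k=395/(x1-x0)
        def line(P,col,cl=False):
            q=((proj(n,case2w(p,P))-[x0,y0]+.5)*k*8).astype(int); cv2.polylines(im,[q],cl,col,1,cv2.LINE_AA,3)
        line([[170,180,150],[170,-180,150],[-170,-180,150],[-170,180,150]],(255,0,0),True)
        a=p[3]; line([hatch(a,0,148),hatch(a,205,148),hatch(a,205,-148),hatch(a,0,-148)],(0,255,0),True)
        line([[-155,0,165],[-60,0,165]],(255,255,0)); line([[-135+p[4],0,177],[-135+p[4],0,220]],(255,0,255))
        line([[-136,26,150],[-52,26,150],[-52,-26,150],[-164,-26,150],[-164,26,150],[-136,26,150]],(0,255,255))
        tiles.append(np.vstack([im,np.zeros((380-im.shape[0],395,3),np.uint8)]))
    cv2.imwrite(out,np.hstack(tiles))
if __name__=="__main__":
    overlay({n:cv2.imread(f"pics/{n}0.png")[:,:,::-1] for n in C},np.load("p.npy"),"pics/ov0.png")
E
python3 ov.py
```

```text
(no output)
```

View pics/ov0.png

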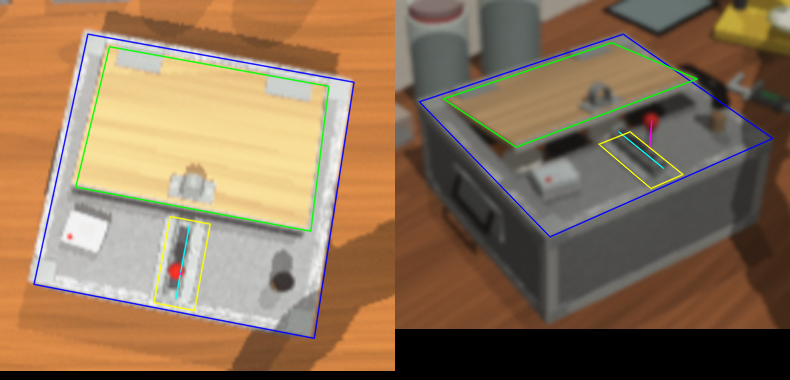

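```bash
cat > st.py <<'E'
from h import *
from scipy.spatial.transform import Rotation as R
def st():
    s=bot.read_state(); p=np.load("p.npy"); q=s["ee_rot"]; M=R.from_quat([q[1],q[2],q[3],q[0]]).as_matrix()
    c,n=np.cos(p[2]),np.sin(p[2]); d=s["position"][:2]-p[:2]
    k=np.array([c*d[0]+n*d[1],-n*d[0]+c*d[1],s["position"][2]])*1000
    f=s["contact_force"]
    print("t",round(s["time"],2),"W",np.round(s["position"],4),"case mm",np.round(k,1),"Fcase",np.round([c*f[0]+n*f[1],-n*f[0]+c*f[1],f[2]],1),"w",round(s["gripper_width"],3),"toolz yaw-case deg",round(np.degrees(np.arctan2(M[1,2],M[0,2])-p[2]),1),"tooly",np.round(M[:,1],2))
    return k,p
def go(x,y,z):
    k,p=st(); d=np.array([x,y,z])-k; c,n=np.cos(p[2]),np.sin(p[2])
    print("to",(x,y,z),"units",np.round(np.array([c*d[0]-n*d[1],n*d[0]+c*d[1],d[2]])/30,2))
if __name__=="__main__":
    import sys
    go(*map(float,sys.argv[1:4])) if len(sys.argv)>3 else st()
E
python3 - <<'E'
from h import *
def tri(a,b):
    f=least_squares(lambda X:np.r_[proj("top",X)[0]-a,proj("side",X)[0]-b],[.5,0,.2]); return f.x,f.fun
print(tri([270.4,221.2],[286.9,169.3]))
p=np.load("p.npy"); print(case2w(p,[[-135+p[4],0,220]]))
def onz(px,z): return least_squares(lambda X:proj("top",[X[0],X[1],z])[0]-px,[.5,0]).x
s=170/395
for nm,px,z in (("knob",(270.4,221.2),.22),("vial",(283*s+195,281*s+105),.2),("pill",(87*s+195,230*s+105),.174),("keeper",(193*s+195,178*s+105),.21)):
    w=onz(px,z); d=w-p[:2];c,n=np.cos(p[2]),np.sin(p[2]); print(nm,w,"case",[c*d[0]+n*d[1],-n*d[0]+c*d[1]])
E
python3 st.py -25 -75 300
```

```text
(array([ 0.47683584, -0.03647638,  0.22379626]), array([ 0.56600119,  0.75867788, -0.93171145, -0.12726773]))
[[ 0.47862107 -0.0404641   0.22      ]]
knob [ 0.47923929 -0.03506512] case [np.float64(-0.12556511951645916), np.float64(0.005410842647601447)]
vial [ 0.46508127 -0.16526796] case [np.float64(-0.11267786796306681), np.float64(-0.12492390956205533)]
pill [0.53481185 0.07305488] case [np.float64(-0.0933850689778231), np.float64(0.12264005573746149)]
keeper [ 0.59163148 -0.05952063] case [np.float64(-0.010546182177786327), np.float64(0.004561887963593055)]
t 0.1 W [ 0.2858 -0.5832  0.1927] case mm [-202.3 -570.7  192.7] Fcase [-0.1  0.6  0.5] w 0.086 toolz yaw-case deg -52.0 tooly [-0.  0. -1.]
to (-25.0, -75.0, 300.0) units [ 9.18 14.96  3.58]
```

```bash
python3 -c "
import numpy as np;p=np.load('p.npy');p[0]+=.0009;p[1]+=.0044;np.save('p.npy',p)"
python3 -m inch '[[[0,0,1,0],[0,0,1,0],[0,0,1,0],[0.3,0.7,0.6,0],[0.6,1,0,10.4]]]' 1 30
python3 -m inch '[[[0.6,1,0,10.4],[0.6,1,0,10.4],[0.6,1,0,10.4],[0.6,1,0,10.4],[0.6,1,0,0]]]'
python3 -m inch '[[[0.6,1,0,0],[0.6,1,0,0],[0.6,1,0,0],[0.6,1,0,0],[0.6,1,0,0]]]'
python3 st.py -25 -75 250
```

```text
time: 0.72
position: [0.3105, -0.5295, 0.299]
ee_rot: [0.22, -0.223, 0.675, -0.668]
contact_force: [0.9, 0.2, -1.2]
gripper_width: -0.0001
time: 1.35
position: [0.4051, -0.3649, 0.2966]
ee_rot: [0.451, -0.456, 0.547, -0.538]
contact_force: [1.1, -0.9, 0.8]
gripper_width: -0.0002
time: 1.98
position: [0.4962, -0.1995, 0.2938]
ee_rot: [0.452, -0.459, 0.548, -0.534]
contact_force: [0.0, 0.1, -0.4]
gripper_width: 0.0002
t 1.98 W [ 0.4962 -0.1995  0.2938] case mm [ -75.2 -156.5  293.8] Fcase [-0.   0.1 -0.4] w 0.0 toolz yaw-case deg 2.1 tooly [-0.02  0.01 -1.  ]
to (-25.0, -75.0, 250.0) units [ 2.2   2.32 -1.46]
```

```bash
python3 -m inch '[[[0.8,0.8,0,-2],[0.8,0.8,-0.5,0],[0.6,0.7,-0.5,0],[0,0,-0.6,0],[0,0,-0.7,0]]]'
python3 st.py -25 -75 190
python3 -m inch '[[[0,0,-0.7,0],[0,0,-0.4,0],[0,0,-0.4,0],[0,0,-0.3,0]]]'
python3 st.py -25 -75 150
```

```text
time: 2.6
position: [0.5621, -0.1161, 0.2221]
ee_rot: [0.445, -0.454, 0.553, -0.538]
contact_force: [-0.6, -0.2, 0.3]
gripper_width: -0.0002
t 2.6 W [ 0.5621 -0.1161  0.2221] case mm [-27.8 -61.4 222.1] Fcase [-0.5 -0.3  0.3] w -0.0 toolz yaw-case deg 0.8 tooly [-0.02  0.01 -1.  ]
to (-25.0, -75.0, 190.0) units [-0.   -0.46 -1.07]
time: 3.1
position: [0.5582, -0.1164, 0.1637]
ee_rot: [0.443, -0.455, 0.554, -0.538]
contact_force: [-0.8, 0.8, -0.2]
gripper_width: 0.0004
t 3.1 W [ 0.5582 -0.1164  0.1637] case mm [-31.6 -62.5 163.7] Fcase [-0.9  0.6 -0.2] w 0.0 toolz yaw-case deg 0.7 tooly [-0.03  0.01 -1.  ]
to (-25.0, -75.0, 150.0) units [ 0.13 -0.45 -0.46]
```

```bash
cat > look.py <<'E'
import sys
from ov import *
ims={n:bot.read_camera(n) for n in C}; k=sys.argv[1]
for n in C: cv2.imwrite(f"pics/{n}{k}.png",ims[n][:,:,::-1])
t=[cv2.resize(ims[n][y0:y1,x0:x1,::-1],(395,int(395*(y1-y0)/(x1-x0))),interpolation=cv2.INTER_CUBIC) for n,(x0,y0,x1,y1) in (("top",(195,105,365,265)),("side",(180,100,350,260)))]
h=min(a.shape[0] for a in t); cv2.imwrite(f"pics/c{k}.png",np.hstack([a[:h] for a in t]))
E
python3 look.py 1
```

```text
(no output)
```

View pics/c1.png

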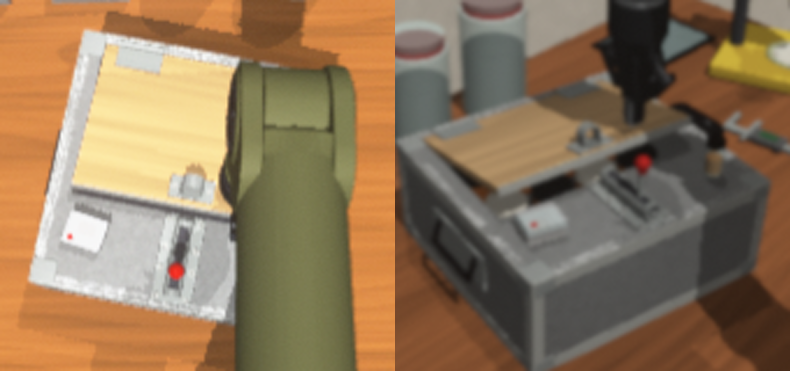

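The fingertips (right view, about 630,120) are on the hatch board beside the keeper, the hatch is still ajar, and the knob (175,270 left) is unmoved. I'll go on pressing down.

```bash
python3 -m inch '[[[0.15,0,-0.2,0],[0,0,-0.2,0],[0,0,-0.2,0]]]';python3 st.py
python3 -m inch '[[[0,0,-0.2,0],[0,0,-0.2,0]]]'; python3 st.py
```

```text
time: 3.58
position: [0.564, -0.1165, 0.1461]
ee_rot: [0.444, -0.455, 0.554, -0.538]
contact_force: [-0.8, 0.0, 1.2]
gripper_width: -0.0002
t 3.58 W [ 0.564  -0.1165  0.1461] case mm [-25.9 -61.4 146.1] Fcase [-0.7 -0.2  1.2] w -0.0 toolz yaw-case deg 0.7 tooly [-0.03  0.01 -1.  ]
time: 3.82
position: [0.5639, -0.1164, 0.1336]
ee_rot: [0.444, -0.455, 0.554, -0.538]
contact_force: [-0.8, 0.5, 1.2]
gripper_width: 0.0003
t 3.83 W [ 0.5639 -0.1164  0.1336] case mm [-26.  -61.3 133.6] Fcase [-0.9  0.3  1.2] w 0.0 toolz yaw-case deg 0.8 tooly [-0.03  0.01 -1.  ]
```

Run:
```python
from h import *
im=bot.read_camera("side"); cv2.imwrite("pics/side2.png",im[:,:,::-1])
s=bot.read_state()["position"]; print(s,proj("side",s))
c=cv2.resize(im[100:220,200:360,::-1],(800,600),interpolation=cv2.INTER_CUBIC)
u=((proj("side",s)[0]-[200,100])*5).astype(int); cv2.circle(c,tuple(int(v) for v in u),5,(255,0,255),1)
cv2.imwrite("pics/c2.png",c)
```

```text
[ 0.56360399 -0.11639954  0.13266774] [[279.1303612  171.78475346]]
```

View pics/c2.png

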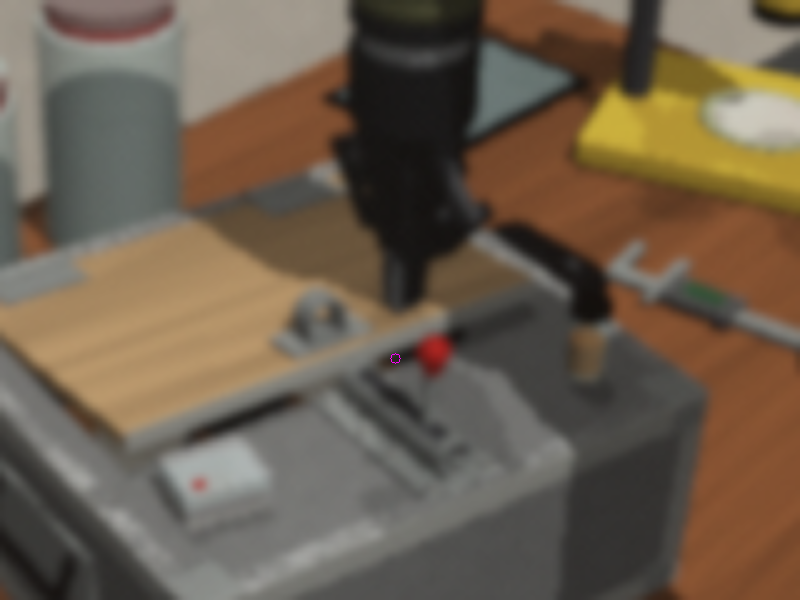

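The reported TCP projects to (395,358) in this crop, but the visible fingertip is at (403,308), about 10 camera pixels higher. So the tip really sits about 29 mm above the reported z. The hatch is partly lowered (its near edge dropped 6–9 px), which fits this and the 1.2 N reaction. I'll treat it as a z bias and keep pressing until the force rises at the stop.

```bash
python3 -m inch '[[[0,0,-0.2,0],[0,0,-0.2,0]]]';python3 st.py
python3 -m inch '[[[0,0,-0.15,0],[0,0,-0.15,0]]]'; python3 st.py
```

```text
time: 4.12
position: [0.5636, -0.1164, 0.1202]
ee_rot: [0.444, -0.455, 0.554, -0.538]
contact_force: [-1.8, 0.3, 1.6]
gripper_width: 0.0002
t 4.12 W [ 0.5636 -0.1164  0.1202] case mm [-26.3 -61.3 120.2] Fcase [-1.8 -0.   1.6] w 0.0 toolz yaw-case deg 0.8 tooly [-0.03  0.01 -1.  ]
time: 4.38
position: [0.5637, -0.1164, 0.1122]
ee_rot: [0.444, -0.455, 0.554, -0.538]
contact_force: [-8.6, 1.1, 26.0]
gripper_width: -0.0001
t 4.38 W [ 0.5637 -0.1164  0.1122] case mm [-26.2 -61.3 112.2] Fcase [-8.6 -0.7 26. ] w -0.0 toolz yaw-case deg 0.7 tooly [-0.03  0.01 -1.  ]
```

```bash
python3 -m inch '[[[0,0,0.6,0],[0,0,1,0],[0,0,1,0],[0,0,0.5,0]]]'; python3 look.py 3; python3 st.py -175 -60 195
```

```text
time: 4.88
position: [0.5636, -0.1164, 0.2074]
ee_rot: [0.444, -0.455, 0.554, -0.538]
contact_force: [-0.3, -0.8, -0.4]
gripper_width: 0.0
t 4.97 W [ 0.5638 -0.1165  0.2073] case mm [-26.  -61.4 207.3] Fcase [ 0.7 -0.3 -0.1] w -0.0 toolz yaw-case deg 0.8 tooly [-0.03  0.01 -1.  ]
to (-175.0, -60.0, 195.0) units [-4.85  1.06 -0.41]
```

View pics/c3.png

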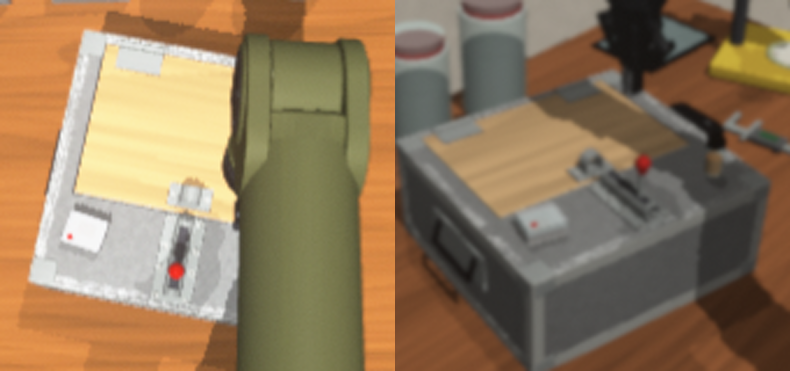

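The hatch is now flush with the deck. The knob is still at (176,271) left and (643,162) right, with the tool above the hatch. Next I'll go round behind the knob.

```bash
python3 -m inch '[[[-0.97,0.21,0,-0.8],[-0.97,0.21,0,0],[-0.97,0.21,0,0],[-0.97,0.21,0,0],[-0.97,0.21,0,0]]]'
python3 -m inch '[[[0.2,0.95,0,0],[0.2,0.95,0,0],[0,0,-0.5,0],[0,0,-0.5,0]]]'
python3 look.py 4; python3 st.py -175 0 170; python3 -c "
from h import *
s=bot.read_state()['position'];s[2]+=.036
for n,(x,y,o) in (('top',(195,105,0)),('side',(180,100,395))): print((proj(n,s)[0]-[x,y])*395/170+[o,0])"
```

```text
time: 5.6
position: [0.4124, -0.0838, 0.1998]
ee_rot: [0.439, -0.452, 0.56, -0.538]
contact_force: [0.7, -0.6, 0.2]
gripper_width: 0.0001
time: 6.1
position: [0.4205, -0.0272, 0.1649]
ee_rot: [0.436, -0.452, 0.562, -0.539]
contact_force: [-0.2, -1.0, -0.6]
gripper_width: -0.0
t 6.2 W [ 0.4193 -0.027   0.164 ] case mm [-185.9   -3.5  164. ] Fcase [-0.  -0.4 -0.7] w -0.0 toolz yaw-case deg -0.3 tooly [-0.04  0.01 -1.  ]
to (-175.0, 0.0, 170.0) units [0.38 0.04 0.2 ]
[169.18313565 321.48909984]
[672.98626362 201.44104008]
```

View pics/c4.png

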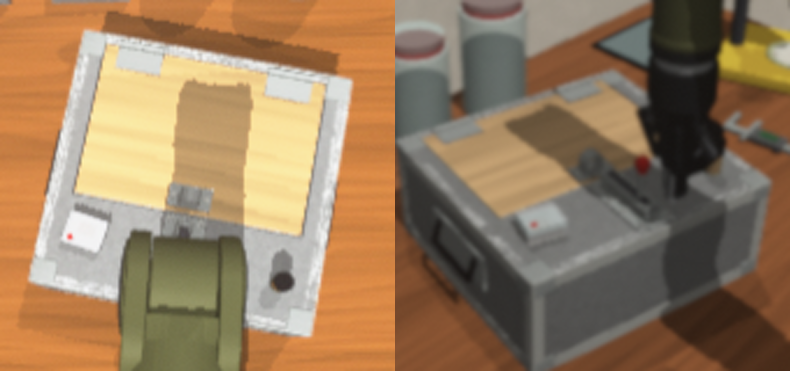

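```bash
python3 -m inch '[[[0.5,-0.05,0,0],[0.4,-0.08,0,0],[0.2,-0.04,0,0]]]'; python3 st.py
python3 -m inch '[[[0.2,-0.04,0,0],[0.2,-0.04,0,0],[0.2,-0.04,0,0]]]'; python3 st.py
python3 -m inch '[[[0.2,-0.04,0,0],[0.2,-0.04,0,0]]]'; python3 st.py
```

```text
time: 6.58
position: [0.452, -0.0344, 0.1629]
ee_rot: [0.433, -0.452, 0.564, -0.538]
contact_force: [-3.8, 1.8, 2.0]
gripper_width: -0.0001
t 6.58 W [ 0.452  -0.0344  0.1629] case mm [-152.4   -4.1  162.9] Fcase [-4.1  1.   2. ] w -0.0 toolz yaw-case deg -0.6 tooly [-0.04  0.01 -1.  ]
time: 6.95
position: [0.4694, -0.0382, 0.163]
ee_rot: [0.432, -0.453, 0.565, -0.537]
contact_force: [-3.3, 0.5, 1.9]
gripper_width: 0.0002
t 6.95 W [ 0.4694 -0.0382  0.163 ] case mm [-134.5   -4.1  163. ] Fcase [-3.3 -0.1  1.9] w 0.0 toolz yaw-case deg -0.6 tooly [-0.05  0.01 -1.  ]
time: 7.2
position: [0.4819, -0.0409, 0.163]
ee_rot: [0.432, -0.453, 0.565, -0.537]
contact_force: [-3.3, -0.1, 2.4]
gripper_width: 0.0006
t 7.2 W [ 0.4819 -0.0409  0.163 ] case mm [-121.8   -4.2  163. ] Fcase [-3.2 -0.8  2.4] w 0.001 toolz yaw-case deg -0.6 tooly [-0.05  0.01 -1.  ]
```

```bash
python3 -m inch '[[[0.13,-0.03,0,0],[0.13,-0.03,0,0]]]'; python3 st.py
python3 -m inch '[[[0.1,-0.02,0,0]]]'; python3 st.py
python3 -m inch '[[[0.1,-0.02,0,0]]]'; python3 st.py
```

```text
time: 7.45
position: [0.4903, -0.0427, 0.163]
ee_rot: [0.432, -0.453, 0.565, -0.537]
contact_force: [-3.0, 0.4, 2.5]
gripper_width: 0.0001
t 7.45 W [ 0.4903 -0.0427  0.163 ] case mm [-113.1   -4.3  163. ] Fcase [-3.  -0.2  2.5] w 0.0 toolz yaw-case deg -0.6 tooly [-0.05  0.01 -1.  ]
time: 7.58
position: [0.4936, -0.0434, 0.163]
ee_rot: [0.432, -0.453, 0.565, -0.537]
contact_force: [-2.7, 1.3, 1.5]
gripper_width: -0.0001
t 7.58 W [ 0.4936 -0.0434  0.163 ] case mm [-109.8   -4.3  163. ] Fcase [-2.9  0.7  1.5] w -0.0 toolz yaw-case deg -0.6 tooly [-0.05  0.01 -1.  ]
time: 7.7
position: [0.4968, -0.0441, 0.163]
ee_rot: [0.432, -0.453, 0.565, -0.537]
contact_force: [-3.2, 0.3, 2.0]
gripper_width: 0.0001
t 7.7 W [ 0.4968 -0.0441  0.163 ] case mm [-106.5   -4.3  163. ] Fcase [-3.2 -0.4  2. ] w 0.0 toolz yaw-case deg -0.6 tooly [-0.05  0.01 -1.  ]
```

```bash
for i in 1 2 3; do python3 -m inch '[[[0.08,-0.017,0,0]]]' >/dev/null; python3 st.py; done
```

```text
t 7.83 W [ 0.4976 -0.0443  0.1629] case mm [-105.7   -4.3  162.9] Fcase [-10.5  -0.1   6.7] w -0.0 toolz yaw-case deg -0.6 tooly [-0.05  0.01 -1.  ]
t 7.95 W [ 0.4973 -0.0442  0.163 ] case mm [-106.    -4.3  163. ] Fcase [-12.2   0.2   8.9] w 0.0 toolz yaw-case deg -0.5 tooly [-0.06  0.01 -1.  ]
t 8.07 W [ 0.4969 -0.044   0.1631] case mm [-106.4   -4.2  163.1] Fcase [-12.   -0.    8.1] w -0.0 toolz yaw-case deg -0.5 tooly [-0.07  0.01 -1.  ]
```

```bash
python3 -m inch '[[[-0.5,0.1,0,0],[-0.1,0.5,0,0],[0.2,1,0,0],[0.1,0.4,0,0]]]' >/dev/null; python3 st.py -80 45 163
```

```text
t 8.57 W [0.4912 0.018  0.1634] case mm [-124.7   55.3  163.4] Fcase [-0.3  0.2  1.5] w 0.0 toolz yaw-case deg -0.6 tooly [-0.06  0.01 -1.  ]
to (-80.0, 45.0, 163.0) units [ 1.39 -0.64 -0.01]
```

```bash
python3 -m inch '[[[0.7,-0.3,0,0],[0.7,-0.3,0,0]]]' >/dev/null; python3 st.py -80 30 163; python3 look.py 5
```

```text
t 8.82 W [0.535  0.0021 0.1639] case mm [-78.6  48.7 163.9] Fcase [ 0.7 -1.5  0.1] w 0.0 toolz yaw-case deg -0.4 tooly [-0.06  0.01 -1.  ]
to (-80.0, 30.0, 163.0) units [-0.17 -0.6  -0.03]
```

View pics/c5.png

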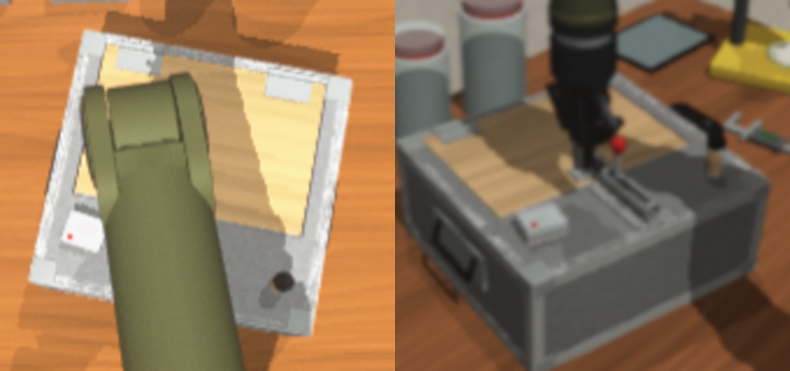

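The hatch is shut, the bolt is home (knob at (617,145), by the keeper), and the fingertips at (585,165) are on its +y side, in line with it. Now I'll push it sideways.

```bash
python3 -m inch '[[[-0.12,-0.5,0,0],[-0.1,-0.4,0,0]]]' >/dev/null; python3 st.py
for i in 1 2 3; do python3 -m inch '[[[-0.06,-0.3,0,0],[-0.04,-0.2,0,0]]]' >/dev/null; python3 st.py; done
```

```text
t 9.18 W [ 0.5282 -0.0261  0.1631] case mm [-79.4  19.7 163.1] Fcase [ 0.2 -0.2 -0. ] w -0.0 toolz yaw-case deg -0.4 tooly [-0.06  0.01 -1.  ]
t 9.43 W [ 0.5242 -0.0431  0.1634] case mm [-79.9   2.3 163.4] Fcase [ 0.4  1.2 -0.6] w -0.0 toolz yaw-case deg -0.5 tooly [-0.06  0.01 -1.  ]
t 9.68 W [ 0.5207 -0.0589  0.1634] case mm [-80.  -13.9 163.4] Fcase [ 1.3  0.4 -1.3] w -0.0 toolz yaw-case deg -0.5 tooly [-0.06  0.01 -1.  ]
t 9.93 W [ 0.5175 -0.0747  0.1634] case mm [-79.9 -30.  163.4] Fcase [1.5 0.8 0.3] w -0.0 toolz yaw-case deg -0.5 tooly [-0.06  0.01 -1.  ]
```

```bash
python3 -m inch '[[[0.02,0.1,0.4,0],[-0.1,-0.5,0,0],[-0.1,-0.45,0,0]]]' >/dev/null; python3 st.py
python3 -m inch '[[[0,0,-0.3,0],[0,0,-0.3,0]]]' >/dev/null; python3 st.py -80 -55 139; python3 look.py 6
```

```text
t 10.3 W [ 0.5122 -0.1017  0.1768] case mm [-79.6 -57.5 176.8] Fcase [ 0.3 -0.3  0.3] w 0.0 toolz yaw-case deg -0.4 tooly [-0.05  0.01 -1.  ]
t 10.55 W [ 0.5117 -0.1072  0.1588] case mm [-79.  -63.  158.8] Fcase [-1.7 -9.   6.5] w -0.0 toolz yaw-case deg -0.7 tooly [-0.05  0.01 -1.  ]
to (-80.0, -55.0, 139.0) units [ 0.02  0.27 -0.66]
```

View pics/c6.png

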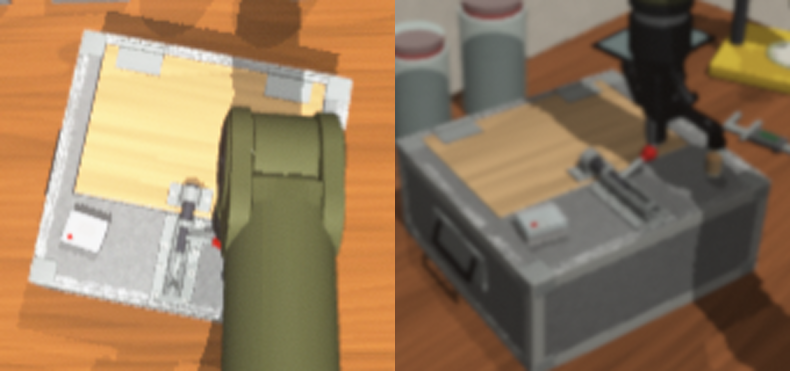

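The knob is leaning over at about (650,153), but the tip came down on its outer side (side force −9 N). I'll back off up, shift inward, and press again.

```bash
python3 -m inch '[[[0,-0.05,0.5,0],[0,0,0.2,0],[0.1,0.45,0,0],[0.05,0.2,0,0]]]' >/dev/null; python3 st.py
python3 -m inch '[[[0,0,-0.3,0],[0,0,-0.2,0]]]' >/dev/null; python3 st.py
python3 -m inch '[[[0,0,-0.15,0]]]' >/dev/null; python3 st.py
```

```text
t 11.15 W [ 0.5156 -0.0867  0.1788] case mm [-79.3 -42.1 178.8] Fcase [0.2 0.6 0.6] w -0.0 toolz yaw-case deg -0.6 tooly [-0.06  0.01 -1.  ]
t 11.4 W [ 0.5158 -0.085   0.1627] case mm [-79.5 -40.4 162.7] Fcase [ 0.7 -0.2  0.4] w -0.0 toolz yaw-case deg -0.5 tooly [-0.06  0.01 -1.  ]
t 11.53 W [ 0.5155 -0.0851  0.1574] case mm [-79.8 -40.6 157.4] Fcase [1.1 0.2 0.4] w 0.0 toolz yaw-case deg -0.5 tooly [-0.06  0.01 -1.  ]
```

```bash
for i in 1 2 3 4; do python3 -m inch '[[[-0.02,-0.07,-0.15,0]]]' >/dev/null; python3 st.py; done
```

```text
t 11.65 W [ 0.5148 -0.0874  0.1524] case mm [-80.  -43.  152.4] Fcase [ 0.2 -0.3  1.1] w 0.0 toolz yaw-case deg -0.5 tooly [-0.06  0.01 -1.  ]
t 11.78 W [ 0.5141 -0.0898  0.1475] case mm [-80.2 -45.5 147.5] Fcase [-0.  -0.1  0.1] w 0.0 toolz yaw-case deg -0.5 tooly [-0.06  0.01 -1.  ]
t 11.9 W [ 0.5134 -0.0922  0.1427] case mm [-80.3 -48.  142.7] Fcase [ 0.3 -0.8  0.2] w 0.0 toolz yaw-case deg -0.5 tooly [-0.06  0.01 -1.  ]
t 12.03 W [ 0.5135 -0.0934  0.1394] case mm [-80.  -49.1 139.4] Fcase [-4.4  4.1 20.5] w 0.0 toolz yaw-case deg -0.5 tooly [-0.06  0.01 -1.  ]
```

```bash
python3 -m inch '[[[0,0,0.5,0],[0,0,1,0],[0,0,1,0],[0,0,1,0],[-0.2,-1,0.5,0]]]' >/dev/null
python3 -m inch '[[[-0.4,-1,0,0],[-0.4,-1,0,0],[-0.4,-1,0,0],[-0.4,-1,0,0],[-0.4,-1,0,0]]]'>/dev/null
python3 -m inch '[[[-0.4,-1,0,0],[-0.4,-1,0,0],[0,0,0,0]]]'>/dev/null; python3 st.py; python3 look.py 7
python3 - <<'E'
from h import *
p=np.load("p.npy")
for n,b in (("top",(265,190,305,235)),("side",(270,145,310,185))):
    im=cv2.imread(f"pics/{n}7.png")[:,:,::-1]; print(n,red(im,b),"pred",proj(n,case2w(p,[[-80,-55,165]])))
E
```

```text
t 13.65 W [ 0.4185 -0.3439  0.2689] case mm [-121.6 -313.8  268.9] Fcase [0.9 0.7 0.2] w 0.0 toolz yaw-case deg -0.6 tooly [-0.05  0.   -1.  ]
top (np.float64(291.5), np.float64(210.0), np.int64(26)) pred [[291.66387193 210.94991099]]
side (np.float64(289.88), np.float64(170.56), np.int64(25)) pred [[289.11373093 172.24148163]]
```

View pics/c7.png

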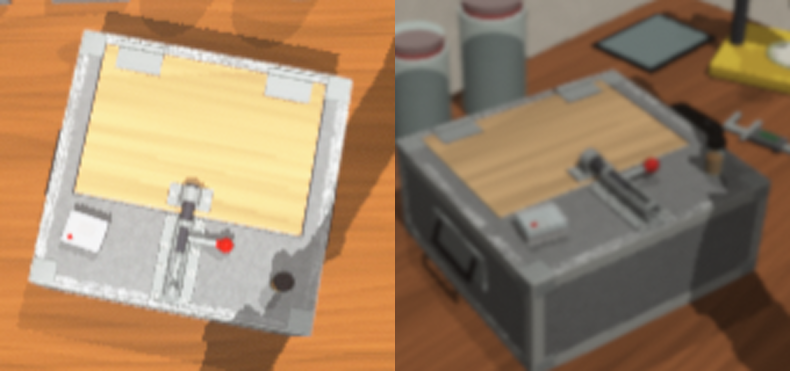

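The bolt rod runs into the keeper and the hatch is flush. The knob lies over on the −y side at (225,244) left and (651,165) right, within 2 px of the predicted flat position. The vial and pill box are where they were, and the arm is clear, so I'm handing in.

```bash
python3 -c "
from cell import bot
print(bot.finish_job())"
```

```text
the job is handed in; nothing more can be done
None
```

The hatch is shut, the bolt is fully home, and the knob is pushed over flat in the notch. I handed the job in at about 14 s of the 54 s allowed.

**How each step ended**
- **Hatch:** I pressed down beside the keeper until the force rose to 26 N at the stop. The pictures then showed the hatch flush with the deck.
- **Bolt:** I pushed the knob from behind at 3–4 N until it met the end stop, peaking at about 12 N.
- **Knob:** I pushed it sideways, then pressed it down from above until it stopped at about 20 N, at the height expected for flat.

**Last checks**
- The knob is within 2 px of its predicted flat position in both pictures. In the side view it sits 1.7 px high. The first knob measurement was about 4 mm high in the same way, so I put this down to a camera offset.
- The vial and the pill box are where they were. I saw nothing else moved, but I did not measure the things on the desk.
- The arm is clear of the case.

**What disagreed or went wrong**
- The reported tool height was about 36 mm lower than the real fingertips. I saw this in the pictures and the contact heights confirmed it, so I corrected for it.
- My first press on the leaning knob landed on its outer side, with about 9 N of side force. I backed off, moved inward and pressed again.

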